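Load the hinged die and hold its top leaf at 45 degrees

TASK

Lay the round blank that fills the pocket of the hinged die flat and fully home in it and let go of it; only then lower the leaned-back top leaf, which has a wooden grip bar, under control to 45 degrees open (0 is shut) and hold it there, so that I can sight the punch over the blank before it is pressed. Finish while still holding the leaf in the gripper at that angle: do not let it go or fall shut, do not prop it on anything, do not drop the blank, and leave everything else on the bench where it is.

Things in the scene. Friction and masses are not known exactly. Their poses are not given: they have to be found in the camera images.
- pocket (a point): centre of the floor of the round pocket in the hinged die's lower half, 36 mm above the bench; z up, x points level towards the hinge. Pocket 47 mm across at its floor, 49.5 at its rim, 4 mm deep (rim 40 mm above the bench). A finger slot 30 mm wide, as deep as the pocket, runs through it right across the die block along this y axis, open at both ends
- die_set: lower half of the hinged die, fixed: steel plate 205 x 124 x 20 mm carrying a round steel die block 80 mm across, 40 mm high above the bench, with the pocket in its middle, and two lugs, 82 mm high, with the hinge. Origin under the pocket's centre at bench level; x towards the hinge, y parallel to it; plate reaches x -75 to +130 mm, y +/-62 mm
- hinge (a point): middle of the hinge line, 80 mm from the pocket's axis (along the pocket's +x) and 67 mm above the bench; the hinge line runs along this point's y axis, its x axis is level and points away from the pocket, z up
- leaf (a joint): angle of the aluminium top leaf, rad: 0 shut and level, growing as it opens, 1.57 upright, 2.0 leaning back on its stop, where it rests at the start. About 0.65 kg, turns freely: falls shut from below about 1.6, else back on its stop. 88 mm wide; punch stands 24 mm out on its underside. Leaning back it clears a gripper over the pocket whose wide side is parallel to the hinge
- grip_bar (a point): centre of the round wooden grip bar across the leaf's free end, 155 mm from the hinge line (so 67 + 155 x sin(angle) mm above the bench); 14 mm thick, parallel to the hinge (its y), 80 mm clear between its side arms, 33 mm clear gap to the leaf plate; its x points to the hinge. It is fixed to the leaf, so it turns in the fingers as the leaf swings
- blank_44: the round brass blank that fills the pocket: plain flat disc, 44 mm across, 6 mm thick, about 77 g, lying flat on the bench plate; origin at the centre of its underside (z up)
- blank_32: smaller round brass disc, 32 mm across, 6 mm thick, on the bench plate: too small for the pocket; origin at the centre of its underside
- blank_square: square brass sheet, 36 x 36 x 6 mm, on the bench plate: wrong outline; origin at the centre of its underside
- bench_plate: fixed flat steel plate, 270 mm (its x) by 110 mm (its y), 6 mm thick, lying on the bench, with the three blanks in a row along its length, centres about 85 mm apart; origin under its centre
- hammer: chasing hammer lying on the bench, 230 mm long, dark wooden handle and steel head; origin under its middle
- doming_punch: short steel doming punch standing upright, 18 mm across, 64 mm high; origin under its centre
- loupe: black round loupe, 32 mm across, 26 mm high; origin under its centre
- jar: small amber jar with black cap, 36 mm across, 45 mm high; origin under its centre
- crucible: white ceramic cup, 60 mm across, 55 mm high; origin under its centre
- wood_stamp: turned wooden stamp standing upright, 36 mm across, 62 mm high; origin under its centre
- file: flat file with wooden handle lying on the bench, 190 mm long, 20 mm high; origin under the middle of its length
Not all that is in view belongs to the job. Several things have the shape of the crucible; the one meant has the colours described above.

How it is judged (in metres and radians):
On the way:
1. the 44 mm round blank lies released, flat and fully home in the pocket while the leaf still leans back (past 1.5 rad) (horizontal distance between blank_44 and pocket below 0.0035 m and z of blank_44 in the frame of pocket between -0.0025 and 0.0015 m and angle between blank_44's own z axis and vertical below 0.06 rad and contact force between the fingers and blank_44 below 0.1 N and value of joint leaf above 1.5 rad), for 0.2 s.
At the end, for the whole second after the job is handed in: Ends holding: leaf still, 45 degrees open within 6 (0.785 +/- 0.105 rad), carried by the fingers (over 1 N), touching nothing loose; the 44 mm blank untouched, flat (0.06 rad), home in the pocket (centre within 3.5 mm, underside within 1.5 mm of its floor) (horizontal distance between blank_44 and pocket below 0.0035 m and z of blank_44 in the frame of pocket between -0.0025 and 0.0015 m and angle between blank_44's own z axis and vertical below 0.06 rad and value of joint leaf between 0.68 and 0.89 rad and velocity of joint leaf between -0.06 and 0.06 rad/s and contact force between the fingers and leaf above 1 N and contact force between the fingers and blank_44 below 0.1 N and contact force between leaf and blank_44 below 0.3 N and contact force between leaf and hammer below 0.3 N and contact force between leaf and doming_punch below 0.3 N and contact force between leaf and loupe below 0.3 N and contact force between leaf and jar below 0.3 N and contact force between leaf and crucible below 0.3 N and contact force between leaf and wood_stamp below 0.3 N and contact force between leaf and file below 0.3 N and contact force between leaf and blank_32 below 0.3 N and contact force between leaf and blank_square below 0.3 N); the arm keeps its last pose, push and grip.
It fails at once if the leaf falls or is closed nearly shut (below 0.35 rad) (value of joint leaf below 0.35 rad).
It fails at once if the leaf drops or is slammed down (closing faster than 3 rad/s) (velocity of joint leaf below -3 rad/s).
It fails at once if the blank is dropped (over 0.7 m/s while not in the fingers, a fall of some 25 mm) (linear speed of blank_44 above 0.7 m/s and contact force between the fingers and blank_44 below 0.05 N).
It fails at once if another blank or a bystanding tool or vessel is moved more than 20 mm (distance of any of hammer, doming_punch, loupe, jar, crucible, wood_stamp, file, blank_32, blank_square from where it was at the start of the episode above 0.02 m).
It also fails if it takes over 64 s, if anything falls off the work surface, if the arm or the gripper's body presses on something with over 40 N, if the wrist force passes 120 N, or if a joint passes its speed limit or range.

ROBOT

A 6-joint arm with a two-finger parallel gripper is mounted at the origin on the work surface. World frame = base frame: x ahead of the robot, y to its left, z up, the work surface at z = 0. Lengths are in mm, angles in rad, forces in N, time in s.
With the tool pointing down it reaches from about 350 to 775 mm from the base axis. Payload 7.3 kg.
Tool frame: the origin (TCP) lies at the very end of the fingers, on their centre line; the grasp point (between the pads) lies 19 mm behind it; z points along the fingers, y is the line along which they close (so a half turn about z gives the same grasp; the last joint's range is limited). The gripper opens to 92 mm and grips with 3 to 60 N. Pads are 19 mm wide; open, the fingers measure 130 mm over their backs; the gripper's body (75 mm by 190 mm) begins 47 mm behind the grasp point.
Start: joints at [1.017, 0.342, 1.524, -0, 1.275, -0.146], TCP at [208.198, 481.974, 226.741] pointing down, gripper open.
Joint ranges: [-2.53, 2.53], [-0.77, 2.02], [0.04, 2.7], [-1, 4.14], [0.28, 2.66], [-3.11, 3.11]. Speed limits (rad/s): [2.57, 2.57, 3.14, 3.14, 3.14, 3.14].

INTERFACE

Orientations are given as [roll, pitch, yaw] about the fixed x, y, z axes, in that order (R = Rz(yaw) Ry(pitch) Rx(roll)).
In Python, from plant import * gives the robot as it stands.
- The arm moves only by the tool arm_command, never from a script. Its arguments are lists of equal length, an entry for each row: "gripper": the finger opening in mm, from 0 to 91.8; "dp": the shift along the tool's x, y, z in units of 25 mm (1.0 is 25 mm), a list of three; "twist": the turn about the tool's z in units of 5 degrees (1.0 is 5 degrees). A call has exactly 5 rows; each row shifts and turns the commanded pose from where the row before left it, along the tool's axes as they then stand; what a row does not reach is not made up. A row lasts 1/8 s, in which the tool goes at most 62.5 mm and 10.7 degrees, less where a joint would pass 70% of its speed; a pose out of reach is approached as far as the arm can. A call is refused whole if a number of a shift passes 1 or a number of a turn 1, either way. A call with a gripper value outside its range is refused whole. The fingers move at their own pace and stop on an object; the grip force is fixed at half the most. Time passes only in rows, so rows that do not move let the fingers close, or fill a call up. It gives the time, the measured TCP pose, the force, the opening and the grip force at its end, in the units of the state.
- get_obs(): the state, without advancing time (a new reading comes with each control period).
- capture(name): name is "scene" or "side" or "wrist"; returns the picture (480x640x3 uint8, red, green, blue); there is no depth.
- get_calibration(name): a dict with "mtx" (3x3 intrinsics, pixels), "position" and "attitude" of the camera in the world; the wrist camera has in their place "mount" (4x4, takes a point from camera to tool coordinates, whose origin is the TCP and whose axes are the flange's). Camera axes: x right, y down, z forward; pixel columns grow to the right and rows downward; lengths in mm; the calibration is good to about 2 mm. A picture is of the moment at which its call begins: read the wrist's pose just before it. get_calibration takes no time and is no camera call.
- close_job(): hands the job in; it is judged then, once.
The state is a dict: "time": time; "joint_positions": joint angles; "dq": joint speeds; "tau": joint torques, N m; "tool_pos": TCP position; "tcp_rot": TCP orientation; "contact_force": force on the tool from outside, world axes, zero at the start; "moment": the same for the moment, N m; "grip_width": finger opening in mm; "finger_force": force on a finger pad.
Only numpy, scipy, OpenCV 4.12 (cv2) and the standard library are available. Lean on these libraries where they do the work, as an engineer would, in place of code of your own. Each camera call takes 0.05 s, during which the arm holds its last target. There are 200 camera calls.

## Working session

There is one attempt and no reset: what is moved stays moved. The work goes in short steps, Python scripts to look and compute and a tool call to move; the robot and the scene stay as the last step left them, time stands still between calls to the robot, and variables do not carry over. Pictures are saved under pics/ and viewed, at most 10 in all, crops included, and the job is handed in when it is done.

Besides the shell and the picture viewer there is one more tool, called as name(argument=value, ...), one argument or row to a line, values as JSON. arm_command: Moves the arm, as the interface text tells. Its arguments: {"type":"object","properties":{"gripper":{"type":"array"},"dp":{"type":"array"},"twist":{"type":"array"}},"required":["gripper","dp","twist"]}

```bash
mkdir -p pics; python3 - <<'E'
from plant import *
import cv2,numpy as np
o=get_obs();print(o)
for n in("scene","side"):
    cv2.imwrite(f"pics/{n}0.png",capture(n)[:,:,::-1]);print(n,get_calibration(n))
print(get_calibration("wrist"))
E
```

```text
{'time': 0.0, 'joint_positions': array([ 1.01698152e+00,  3.42727257e-01,  1.52499815e+00, -9.05398087e-06,
        1.27539201e+00, -1.45984582e-01]), 'dq': array([-0.00076814, -0.00046875, -0.00217027,  0.00151451, -0.00044275,
       -0.00097038]), 'tau': array([-6.71018061e-04, -4.31241095e+01, -2.44222122e+01,  7.16894190e-02,
        5.60329249e-02, -1.20564837e-04]), 'tool_pos': array([207.98831999, 481.6109924 , 226.04919235]), 'tcp_rot': array([-3.14008285e+00, -2.13236500e-04,  2.73376491e+00]), 'contact_force': array([-0.24538954,  0.78653434,  0.19115575]), 'moment': array([ 0.04866292, -0.00100616,  0.03470239]), 'finger_force': 0.0, 'grip_width': 91.8015878025389}
scene {'mtx': array([[585.57591665,   0.        , 318.13903275],
       [  0.        , 585.57591665, 244.43744298],
       [  0.        ,   0.        ,   1.        ]]), 'position': array([1570.56618728, -135.15505562,  768.72043919]), 'attitude': array([-2.20751936, -0.01990772,  1.3589686 ])}
side {'mtx': array([[512.75226021,   0.        , 325.03973381],
       [  0.        , 512.75226021, 239.43182416],
       [  0.        ,   0.        ,   1.        ]]), 'position': array([ 543.19689383, -468.00564016,  751.45733615]), 'attitude': array([-2.45853583, -0.01215718, -0.14753664])}
{'mtx': array([[365.49745981,   0.        , 316.0398906 ],
       [  0.        , 365.49745981, 239.64852688],
       [  0.        ,   0.        ,   1.        ]]), 'mount': array([[ 1.84854867e-04, -9.60684087e-01, -2.77643746e-01,
         7.43093999e+01],
       [ 9.99999973e-01,  2.15923294e-04, -8.13243954e-05,
        -2.11065662e-01],
       [ 1.38076805e-04, -2.77643724e-01,  9.60684102e-01,
        -1.58442748e+02],
       [ 0.00000000e+00,  0.00000000e+00,  0.00000000e+00,
         1.00000000e+00]])}
```

View pics/scene0.png

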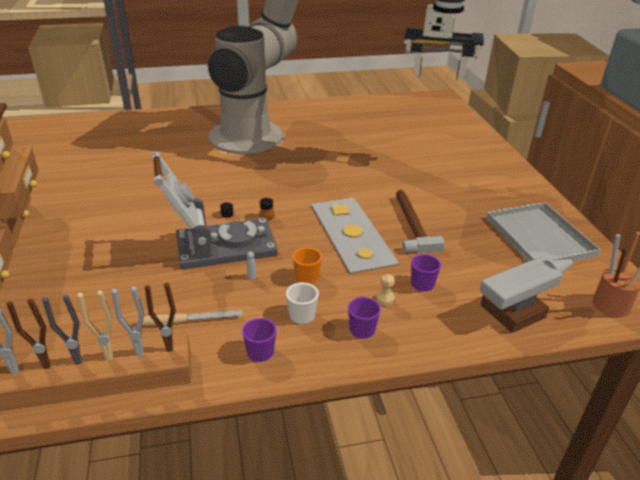

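View pics/side0.png

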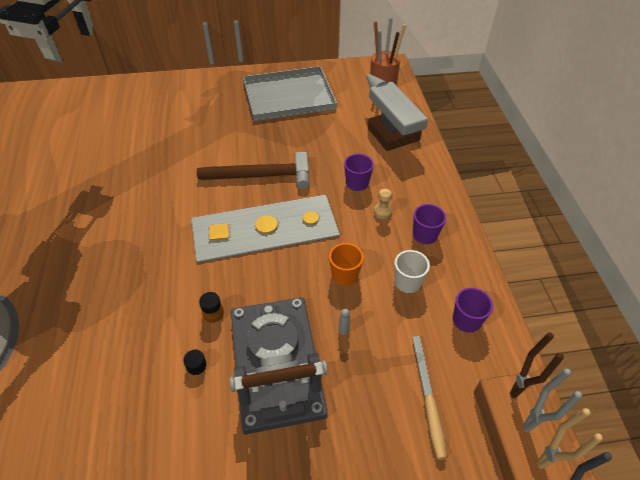

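Scene: the die is at (230,235), with its bar up at (157,165). The bench plate holds a square at (341,210), a disc at (353,231) and a smaller disc at (366,253). In the side view these are the square (219,232), large disc (266,225) and small disc (311,217). The middle, larger disc fits blank_44. I'll measure it and confirm in one crop.

```bash
cat > h.py <<'E'
from plant import *
import cv2,numpy as np
from scipy.spatial.transform import Rotation as Ro
def rot(rpy): return Ro.from_euler('xyz',rpy).as_matrix()
def cam(n,o=None):
    c=get_calibration(n);K=c['mtx']
    if n!='wrist': return K,rot(c['attitude']),np.array(c['position'])
    R=rot(o['tcp_rot']);M=c['mount']
    return K,R@M[:3,:3],R@M[:3,3]+o['tool_pos']
def ray(C,uv,z):
    K,R,p=C;d=R@np.linalg.solve(K,[uv[0],uv[1],1]);return p+d*(z-p[2])/d[2]
def proj(C,X):
    K,R,p=C;q=K@(R.T@(np.asarray(X,float)-p));return q[:2]/q[2]
def yellow(im):
    h=cv2.cvtColor(im,cv2.COLOR_RGB2HSV);return cv2.inRange(h,(18,150,150),(32,255,255))
def tcp(): 
    o=get_obs();return o
E
python3 - <<'E'
from h import *
for n in("scene","side"):
    im=cv2.imread(f"pics/{n}0.png")[:,:,::-1].copy();C=cam(n)
    k,l,s,c=cv2.connectedComponentsWithStats(yellow(im))
    for i in range(1,k):
        if s[i,4]>30: print(n,c[i].round(1),s[i],ray(C,c[i],11).round(1))
C=cam("side")
for uv in[(273,337),(236,308),(297,303),(250,418),(317,408)]: print(uv,ray(C,uv,40 if uv[0]==273 else 20).round(1))
C=cam("scene")
for uv in[(238,232)]: print(uv,ray(C,uv,40).round(1))
im=cv2.imread("pics/side0.png")
a=cv2.resize(im[190:270,180:350],None,fx=4.6,fy=4.6,interpolation=2)[:290,:780];b=cv2.resize(im[290:430,190:350],None,fx=2.2,fy=2.2,interpolation=2)
c=np.zeros((600,780,3),np.uint8);c[:a.shape[0],:a.shape[1]]=a;c[290:290+b.shape[0],:b.shape[1]]=b[:310]
im=cv2.imread("pics/scene0.png");d=cv2.resize(im[140:275,150:290],None,fx=2.28,fy=2.28,interpolation=2);c[290:290+d.shape[0],400:400+d.shape[1]]=d
cv2.imwrite("pics/crop1.png",c)
E
```

```text
scene [  5.6 153.6] [  2 151   8   6  41] [  14.3 -646.5   11. ]
scene [ 33.4 182.6] [ 30 180   8   6  38] [ 187.7 -548.4   11. ]
scene [339.9 209.5] [333 206  15   8  96] [445.2 175.   11. ]
scene [352.1 230.6] [344 226  17  10 132] [534.7 181.3  11. ]
scene [364.5 253.4] [359 250  12   8  78] [621.5 185.9  11. ]
scene [  5.  273.2] [  1 270   9   7  51] [ 551.  -543.6   11. ]
side [310.2 217.2] [303 212  15  12 144] [620.5 185.3  11. ]
side [265.9 223.7] [255 216  23  17 291] [534.7 180.4  11. ]
side [218.5 231. ] [210 224  19  15 255] [445.2 174.4  11. ]
(273, 337) [528.5 -78.   40. ]
(236, 308) [472.  -5.  20.]
(297, 303) [573.   -9.4  20. ]
(250, 418) [ 484.7 -191.6   20. ]
(317, 408) [ 581.6 -190.8   20. ]
(238, 232) [534.5 -73.4  40. ]
```

View pics/crop1.png

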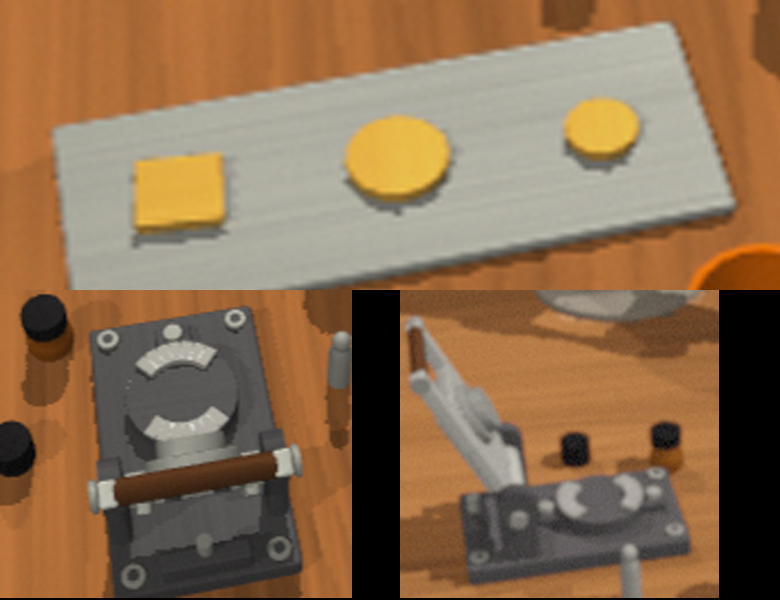

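The crop confirms it: the square is on the left, the 44 mm disc is in the middle at about (534.7,181) and the small disc is on the right. The die's hinge is towards −y. I'll plan the approach.

```bash
cat > plan.py <<'E'
from h import *
def plan(target,yaw,N=None,p=None,y0=None,cmd=None):
    o=get_obs();p=np.array(o['tool_pos'] if p is None else p);y0=o['tcp_rot'][2] if y0 is None else y0
    t=np.array(target,float);n=(yaw-y0+np.pi)%(2*np.pi)-np.pi
    N=N or int(5*np.ceil(max(abs(np.degrees(n))/5,np.linalg.norm((t-p))/28)/5))
    dp=[];tw=[];y=y0
    for i in range(N):
        d=(t-p)/(N-i);T=np.array([[np.cos(y),np.sin(y),0],[np.sin(y),-np.cos(y),0],[0,0,-1]])
        r=np.clip(np.round(T@d/25,2),-1,1);w=np.clip(round(-np.degrees(yaw-y+0)/5/(N-i),2),-1,1)
        p=p+T.T@r*25;y-=np.radians(5*w);dp.append([float(v) for v in r]);tw.append(float(w))
    for i in range(0,N,5):print(dp[i:i+5],tw[i:i+5])
    print('end',p.round(1),round(y,4))
E
python3 -c "
from plan import *
plan((534.7,181,100),1.629,15)"
```

```text
[[-1.0, -0.39, 0.34], [-1.0, -0.31, 0.34], [-1.0, -0.22, 0.34], [-1.0, -0.13, 0.34], [-1.0, -0.04, 0.34]] [0.84, 0.84, 0.84, 0.85, 0.84]
[[-1.0, 0.05, 0.33], [-1.0, 0.15, 0.34], [-1.0, 0.24, 0.33], [-1.0, 0.34, 0.34], [-1.0, 0.44, 0.33]] [0.85, 0.84, 0.85, 0.84, 0.85]
[[-1.0, 0.55, 0.34], [-1.0, 0.65, 0.33], [-1.0, 0.77, 0.34], [-1.0, 0.9, 0.33], [-1.0, 1.0, 0.34]] [0.84, 0.85, 0.84, 0.85, 0.84]
end [528.4 215.   99.9] 1.629
```

arm_command(
  gripper=[92,92,92,92,92],
  dp=[
    [-1,-0.4,0.3],
    [-1,-0.3,0.3],
    [-1,-0.2,0.3],
    [-1,-0.1,0.3],
    [-1,0,0.3],
  ],
  twist=[0.85,0.85,0.85,0.85,0.85],
)

```text
time: 0.72
tool_pos: [302.6, 393.5, 188.7]
tcp_rot: [-3.141, -0.0, 2.36]
contact_force: [0.7, -0.2, 0.9]
grip_width: 91.9
finger_force: 0.0
```

arm_command(
  gripper=[80,70,60,60,60],
  dp=[
    [-1,0.1,0.3],
    [-1,0.2,0.3],
    [-1,0.3,0.3],
    [-1,0.4,0.3],
    [-1,0.5,0.3],
  ],
  twist=[0.85,0.85,0.85,0.85,0.85],
)

```text
time: 1.35
tool_pos: [408.2, 315.1, 151.2]
tcp_rot: [-3.141, -0.0, 1.99]
contact_force: [1.2, 0.7, 0.2]
grip_width: 60.1
finger_force: 0.0
```

arm_command(
  gripper=[60,60,60,60,60],
  dp=[
    [-1,0.6,0.3],
    [-1,0.7,0.3],
    [-1,0.8,0.3],
    [-1,0.9,0.3],
    [-1,1,0.3],
  ],
  twist=[0.85,0.85,0.85,0.85,0.85],
)

```text
time: 1.98
tool_pos: [538.1, 220.4, 113.6]
tcp_rot: [-3.141, 0.0, 1.619]
contact_force: [0.6, 0.6, 0.2]
grip_width: 60.1
finger_force: 0.0
```

```bash
python3 -c "
from plan import *
o=get_obs();print(o['tool_pos'],o['tcp_rot'],o['grip_width'])
plan((534.7,181,100),1.629,5)"
```

```text
[538.079817   220.35655878 113.55854995] [-3.14076499e+00  2.93854242e-05  1.61889580e+00] 60.05687708862982
[[-0.31, -0.04, 0.11], [-0.31, -0.04, 0.11], [-0.32, -0.04, 0.11], [-0.31, -0.05, 0.11], [-0.32, -0.05, 0.1]] [-0.02, -0.02, -0.03, -0.02, -0.03]
end [534.6 180.9 100.1] 1.6294
```

arm_command(
  gripper=[60,60,60,60,60],
  dp=[
    [-0.4,-0.05,0.1],
    [-0.4,-0.05,0.1],
    [-0.4,-0.05,0.1],
    [-0.4,-0.05,0.1],
    [0,0,0],
  ],
  twist=[-0.05,-0.05,0,0,0],
)

```text
time: 2.6
tool_pos: [534.5, 180.4, 104.3]
tcp_rot: [-3.141, -0.0, 1.629]
contact_force: [0.1, 0.6, -0.8]
grip_width: 59.5
finger_force: 0.0
```

```bash
python3 - <<'E'
from h import *
o=get_obs();im=capture("wrist");C=cam("wrist",o);print(o['tool_pos'],o['tcp_rot'])
k,l,s,c=cv2.connectedComponentsWithStats(yellow(im))
for i in range(1,k):
    if s[i,4]>60:
        e=cv2.fitEllipse(np.argwhere(l==i)[:,::-1].astype(np.float32)) 
        print(c[i],s[i],ray(C,c[i],11.5))
print(proj(C,(o['tool_pos'][0],o['tool_pos'][1],12)))
cv2.imwrite("pics/w1.png",im[:,:,::-1])
E
```

```text
[534.46635258 180.35290287 104.27843086] [-3.14139804e+00 -2.90009051e-05  1.62944896e+00]
[315.49268591 242.27190916]
```

View pics/w1.png

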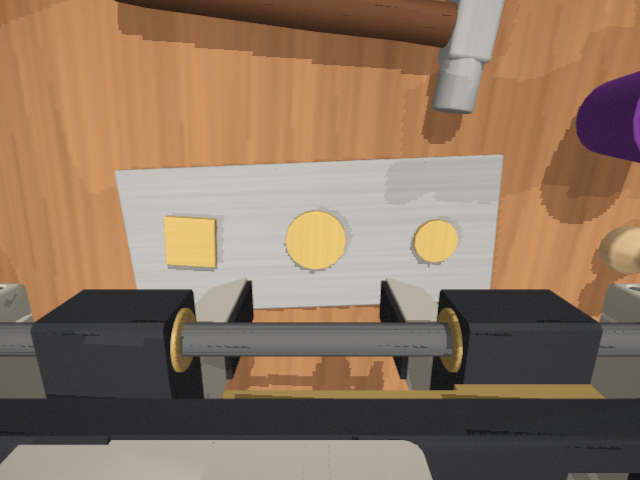

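Wrist view: the large disc is centred at (315.5,240), and the predicted tool axis is at (315.5,242). That's aligned within about 1 mm, so I'm descending.

arm_command(
  gripper=[60,60,60,60,60],
  dp=[
    [0.04,0,0.9],
    [0,0,0.9],
    [0,0,0.9],
    [0,0,0.7],
    [0,0,0.2],
  ],
  twist=[0,0,0,0,0],
)

```text
time: 3.28
tool_pos: [534.2, 182.0, 13.3]
tcp_rot: [-3.14, 0.0, 1.63]
contact_force: [0.6, -0.1, 0.2]
grip_width: 60.3
finger_force: 0.0
```

arm_command(
  gripper=[60,60,42,42,42],
  dp=[
    [0,0,0.15],
    [0,0,0.05],
    [0,0,0],
    [0,0,0],
    [0,0,0],
  ],
  twist=[0,0,0,0,0],
)

```text
time: 3.9
tool_pos: [534.9, 181.8, 9.6]
tcp_rot: [3.141, -0.0, 1.63]
contact_force: [0.1, -0.3, 1.9]
grip_width: 42.5
finger_force: 16.1
```

arm_command(
  gripper=[52,52,38,38,38],
  dp=[
    [0,0,0],
    [0,0,0.08],
    [0,0,0],
    [0,0,0],
    [0,0,0],
  ],
  twist=[0,0,0,0,0],
)

```text
time: 4.53
tool_pos: [534.7, 181.8, 7.1]
tcp_rot: [-3.141, -0.0, 1.63]
contact_force: [-0.4, 0.0, -0.9]
grip_width: 42.5
finger_force: 30.0
```

arm_command(
  gripper=[38,38,38,38,38],
  dp=[
    [0,0,0],
    [0,0,-0.2],
    [0,0,-0.6],
    [0,0,-1],
    [0,0,-1],
  ],
  twist=[0,0,0,0,0],
)

```text
time: 5.15
tool_pos: [535.0, 181.9, 79.1]
tcp_rot: [3.141, -0.0, 1.63]
contact_force: [0.1, -0.6, 0.6]
grip_width: 42.4
finger_force: 30.0
```

```bash
python3 -c "
from plan import *
plan((531,-76,200),1.629,10)"
```

```text
[[-1.0, -0.08, -0.48], [-1.0, -0.08, -0.48], [-1.0, -0.08, -0.48], [-1.0, -0.08, -0.49], [-1.0, -0.07, -0.48]] [0.0, 0.0, 0.0, 0.0, 0.0]
[[-1.0, -0.08, -0.49], [-1.0, -0.07, -0.48], [-1.0, -0.08, -0.49], [-1.0, -0.07, -0.48], [-1.0, -0.08, -0.49]] [0.0, 0.0, 0.0, 0.0, 0.01]
end [530.5 -68.8 200.1] 1.629
```

arm_command(
  gripper=[38,38,38,38,38],
  dp=[
    [-0.9,-0.08,-0.5],
    [-1,-0.08,-0.5],
    [-1,-0.08,-0.5],
    [-1,-0.08,-0.5],
    [-1,-0.08,-0.5],
  ],
  twist=[0,0,0,0,0],
)

```text
time: 5.78
tool_pos: [532.1, 58.1, 141.4]
tcp_rot: [3.14, 0.0, 1.63]
contact_force: [-0.1, -0.1, -0.3]
grip_width: 42.7
finger_force: 30.0
```

arm_command(
  gripper=[38,38,38,38,38],
  dp=[
    [-1,-0.08,-0.5],
    [-1,-0.08,-0.5],
    [-1,-0.08,-0.5],
    [-1,-0.08,-0.5],
    [-0.9,-0.08,-0.5],
  ],
  twist=[0,0,0,0,0],
)

```text
time: 6.4
tool_pos: [529.1, -64.8, 203.9]
tcp_rot: [3.14, 0.0, 1.63]
contact_force: [1.2, -0.3, 0.3]
grip_width: 42.5
finger_force: 30.0
```

arm_command(
  gripper=[38,38,38,38,38],
  dp=[
    [-0.5,0,0],
    [0,0,0],
    [0,0,0],
    [0,0,0],
    [0,0,0],
  ],
  twist=[0,0,0,0,0],
)

```text
time: 7.02
tool_pos: [529.9, -75.9, 202.0]
tcp_rot: [-3.141, -0.0, 1.631]
contact_force: [0.6, -0.0, -0.8]
grip_width: 42.3
finger_force: 30.0
```

```bash
python3 - <<'E'
from h import *
o=get_obs();im=capture("wrist");C=cam("wrist",o);print(o['tool_pos'],o['tcp_rot'])
print(proj(C,(531,-76,40)),ray(C,(316,240),40))
cv2.imwrite("pics/w2.png",im[:,:,::-1])
E
```

```text
[529.9157172  -75.85490999 201.99839493] [-3.14119909e+00 -2.80349240e-04  1.63070873e+00]
[316.78767554 220.50258277] [531.3885225  -94.25465119  40.        ]
```

View pics/w2.png

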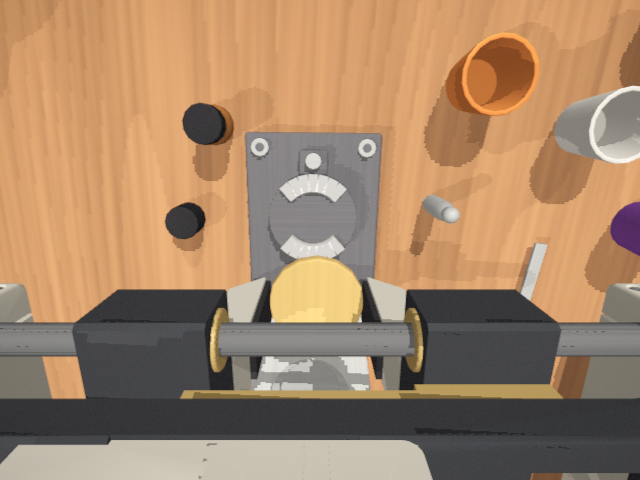

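The blank is held at about (316,300), the pocket centre is at about (313,217), and the die is square to the tool. I'll fit both more exactly by rectifying to their planes.

```bash
python3 - <<'E'
from h import *
from scipy.optimize import least_squares as LS
im=cv2.imread("pics/w2.png")[:,:,::-1].copy()
o=get_obs();C=cam("wrist",o);print(o['tool_pos'],o['tcp_rot'])
h=cv2.cvtColor(im,cv2.COLOR_RGB2HSV)
def circ(P,r0,fix=None):
    f=lambda v:np.hypot(P[:,0]-v[0],P[:,1]-v[1])-(fix or v[2])
    s=LS(f,[*P.mean(0),r0],loss='soft_l1',f_scale=.5);return s.x.round(2),np.abs(s.fun).mean().round(2)
# white arcs
m=cv2.inRange(h,(0,0,165),(180,40,255));m[:170]=0;m[262:]=0;m[:,:265]=0;m[:,362:]=0
k,l,s,c=cv2.connectedComponentsWithStats(m)
big=[i for i in range(1,k) if s[i,4]>300];print(s[big])
P=np.argwhere(np.isin(l,big))[:,::-1]
W=np.array([ray(C,p,40)[:2] for p in P]);
inn=[];out=[]
c0=W.mean(0)
for it in range(3):
    d=W-c0;a=np.degrees(np.arctan2(d[:,1],d[:,0]));r=np.hypot(*d.T);inn=[];out=[]
    for b in range(-180,180,3):
        q=(a>=b)&(a<b+3)
        if q.sum()>5: inn.append(W[q][r[q].argmin()]);out.append(W[q][r[q].argmax()])
    ri,ro=circ(np.array(inn),25),circ(np.array(out),40);c0=(ri[0][:2]+ro[0][:2])/2
print('inner',ri,'outer',ro)
# plate edges yaw: left/right bright->dark
D=cv2.inRange(h,(0,0,0),(180,60,130))
for rows in[(150,255)]:
  for side in(0,1):
    pts=[]
    for v in range(*rows):
        x=np.where(D[v,235:395])[0]+235; pts.append(ray(C,(x.min() if side==0 else x.max(),v),20)[:2])
    pts=np.array(pts);L=cv2.fitLine(pts.astype(np.float32),cv2.DIST_HUBER,0,.01,.01).ravel();print('edge',L,np.degrees(np.arctan2(L[1],L[0])))
# blank
y=cv2.inRange(h,(15,90,120),(35,255,255));y[:250]=0;y[325:]=0;y[:,:268]=0;y[:,366:]=0
B=[]
for u in range(276,358):
    x=np.where(y[:,u])[0]
    if len(x): B.append(ray(C,(u,x.min()),o['tool_pos'][2]+5)[:2])
print('blank',circ(np.array(B),22,22),circ(np.array(B),22))
E
```

```text
[529.91576702 -75.94370975 202.0484409 ] [-3.14128748e+00 -2.60283187e-04  1.63050099e+00]
[[ 279  174   68   28 1135]
 [ 281  235   64   24  944]]
inner (array([526.89, -73.85,  23.91]), np.float64(0.21)) outer (array([526.98, -74.41,  39.54]), np.float64(1.37))
edge [ 4.997039e-02 -9.987507e-01  4.659917e+02 -6.772184e+01] -87.13571
edge [ 4.8061758e-02 -9.9884439e-01  5.8684106e+02 -5.7947437e+01] -87.2452
blank (array([530.19, -75.56,  22.  ]), np.float64(0.19)) (array([530.16, -74.74,  21.27]), np.float64(0.16))
```

arm_command(
  gripper=[38,38,38,38,38],
  dp=[
    [0.055,-0.13,1],
    [0,0,1],
    [0,0,1],
    [0,0,1],
    [0,0,0.5],
  ],
  twist=[0.12,0,0,0,0],
)

```text
time: 7.7
tool_pos: [526.1, -74.9, 88.5]
tcp_rot: [-3.14, -0.001, 1.62]
contact_force: [-0.6, 0.4, -0.3]
grip_width: 42.6
finger_force: 30.0
```

arm_command(
  gripper=[38,38,38,38,38],
  dp=[
    [0,0,0],
    [0,0,0],
    [0,0,0],
    [0,0,0],
    [0,0,0],
  ],
  twist=[0,0,0,0,0],
)

```text
time: 8.32
tool_pos: [526.7, -75.3, 90.0]
tcp_rot: [3.141, 0.0, 1.619]
contact_force: [-0.6, -0.5, -0.7]
grip_width: 42.4
finger_force: 30.0
```

```bash
python3 - <<'E'
from h import *
o=get_obs();im=capture("wrist");C=cam("wrist",o);print(o['tool_pos'],o['tcp_rot'])
print('pocket pred',proj(C,(526.9,-74.1,40)))
v=im[:,:,::-1].copy()
for c,r,z in(((526.9,-74.1),23.9,40),((526.9,-74.1),40,40),((o['tool_pos'][0]+.3,o['tool_pos'][1]+.6),22,o['tool_pos'][2]+5)):
    P=np.array([proj(C,(c[0]+r*np.cos(a),c[1]+r*np.sin(a),z)) for a in np.linspace(0,6.283,60)])
    cv2.polylines(v,[np.int32(P*4)],True,(0,0,255),1,cv2.LINE_AA,2)
cv2.imwrite("pics/w3.png",cv2.resize(v[120:420,180:460],None,fx=2,fy=2,interpolation=2))
E
```

```text
[526.7483099  -75.25697397  89.99608581] [3.14107379e+00 9.61587330e-05 1.61938623e+00]
pocket pred [315.71193217 260.35180685]
```

View pics/w3.png

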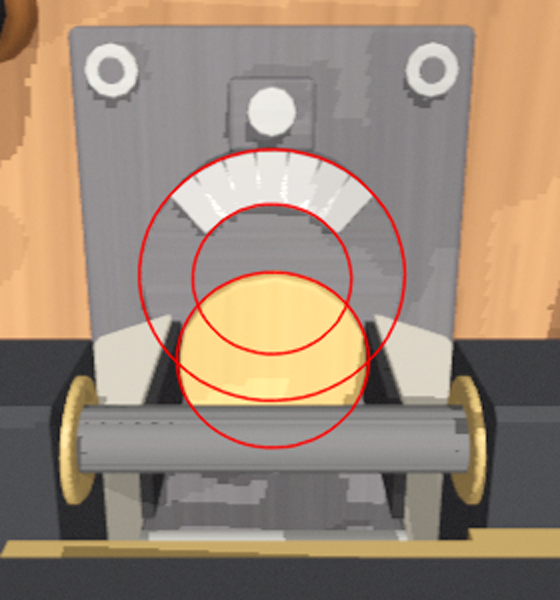

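The overlay circles match the arcs, the rim and the blank, so the remaining error is about 0.5 mm. Lowering the blank in.

arm_command(
  gripper=[38,38,38,38,38],
  dp=[
    [0.02,0,0.6],
    [0,0,0.6],
    [0,0,0.4],
    [0,0,0.2],
    [0,0,0],
  ],
  twist=[0,0,0,0,0],
)

```text
time: 9.0
tool_pos: [526.4, -74.7, 44.2]
tcp_rot: [-3.141, -0.0, 1.619]
contact_force: [-0.1, 0.4, -1.3]
grip_width: 42.8
finger_force: 30.0
```

arm_command(
  gripper=[38,38,38,38,38],
  dp=[
    [0,0,0.1],
    [0,0,0.1],
    [0,0,0.07],
    [0,0,0],
    [0,0,0],
  ],
  twist=[0,0,0,0,0],
)

```text
time: 9.62
tool_pos: [526.7, -74.7, 38.0]
tcp_rot: [3.141, -0.0, 1.619]
contact_force: [-0.1, 0.4, -1.4]
grip_width: 42.3
finger_force: 30.0
```

arm_command(
  gripper=[38,38,38,38,38],
  dp=[
    [0,0,0.03],
    [0,0,0.03],
    [0,0,0],
    [0,0,0],
    [0,0,0],
  ],
  twist=[0,0,0,0,0],
)

```text
time: 10.25
tool_pos: [526.7, -74.7, 36.9]
tcp_rot: [3.141, 0.0, 1.619]
contact_force: [-1.3, 1.1, 5.8]
grip_width: 42.3
finger_force: 30.0
```

arm_command(
  gripper=[48,54,54,54,54],
  dp=[
    [0,0,0],
    [0,0,0],
    [0,0,0],
    [0,0,-0.4],
    [0,0,-1],
  ],
  twist=[0,0,0,0,0],
)

```text
time: 10.88
tool_pos: [525.9, -74.5, 71.4]
tcp_rot: [-3.139, -0.001, 1.619]
contact_force: [-0.1, -0.1, 0.1]
grip_width: 54.3
finger_force: 0.0
```

arm_command(
  gripper=[54,54,54,54,54],
  dp=[
    [0,0,-1],
    [0,0,-1],
    [0,0,-1],
    [0,0,-1],
    [0,0,-1],
  ],
  twist=[0,0,0,0,0],
)

```text
time: 11.5
tool_pos: [526.6, -74.7, 198.0]
tcp_rot: [3.141, 0.0, 1.619]
contact_force: [0.3, -1.0, 0.8]
grip_width: 53.8
finger_force: 0.0
```

arm_command(
  gripper=[54,54,54,54,54],
  dp=[
    [0,0,-0.8],
    [0,0,0],
    [0,0,0],
    [0,0,0],
    [0,0,0],
  ],
  twist=[0,0,0,0,0],
)

```text
time: 12.12
tool_pos: [526.3, -74.7, 215.8]
tcp_rot: [-3.14, -0.0, 1.619]
contact_force: [0.7, 0.3, -0.6]
grip_width: 54.1
finger_force: 0.0
```

```bash
python3 - <<'E'
from h import *
o=get_obs();im=capture("wrist");C=cam("wrist",o);print(o['tool_pos'],o['tcp_rot'])
v=im[:,:,::-1].copy()
a=cv2.resize(v[130:300,220:410],None,fx=3,fy=3,interpolation=2)
s=capture("scene")[:,:,::-1];sd=capture("side")[:,:,::-1]
cv2.imwrite("pics/s_full.png",s);cv2.imwrite("pics/sd_full.png",sd)
b=cv2.resize(s[205:255,200:275],None,fx=3,fy=3,interpolation=2)
c=np.zeros((510,800,3),np.uint8);c[:510,:570]=a;c[:150,573:798]=b
cv2.imwrite("pics/w4.png",c)
h=cv2.cvtColor(im,cv2.COLOR_RGB2HSV);y=cv2.inRange(h,(15,90,120),(35,255,255));y[:170]=0;y[290:]=0;y[:,:260]=0;y[:,370:]=0
k,l,st,cc=cv2.connectedComponentsWithStats(y);i=1+st[1:,4].argmax();print(st[i],ray(C,cc[i],42))
E
```

```text
[526.32768677 -74.66385348 215.75316515] [-3.14031986e+00 -4.80642968e-04  1.61943729e+00]
[ 293  194   48   47 1711] [527.08622457 -74.27785595  42.        ]
```

View pics/w4.png

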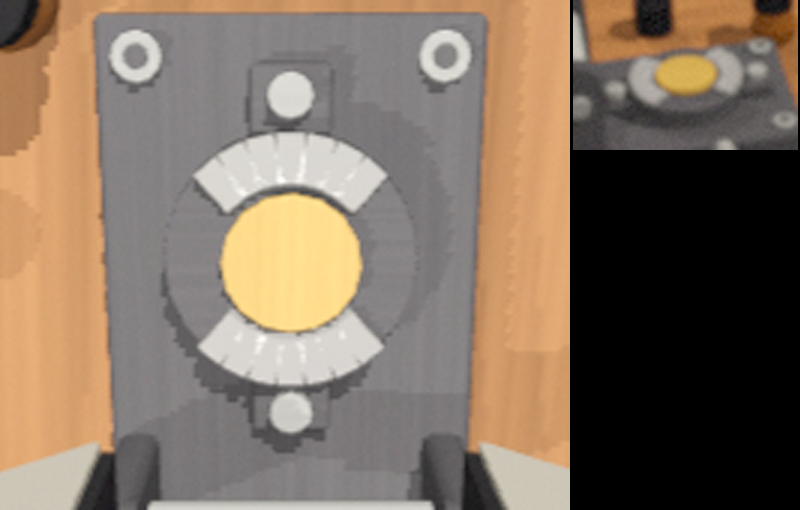

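The blank is concentric in the pocket at (527.1,−74.3) and lying flat. Next is the grip bar: rise, then turn 90°.

```bash
python3 -c "
from plan import *
plan((534,-218.4,275),0.049,18,p=(526.4,-74.7,275),y0=1.619)"
```

```text
[[-0.32, 0.0, 0.0], [-0.32, 0.03, 0.0], [-0.31, 0.06, 0.0], [-0.31, 0.08, 0.0], [-0.3, 0.11, 0.0]] [1.0, 1.0, 1.0, 1.0, 1.0]
[[-0.29, 0.14, 0.0], [-0.28, 0.16, 0.0], [-0.26, 0.18, 0.0], [-0.24, 0.21, 0.0], [-0.23, 0.23, 0.0]] [1.0, 1.0, 1.0, 1.0, 1.0]
[[-0.2, 0.25, 0.0], [-0.18, 0.26, 0.0], [-0.16, 0.28, 0.0], [-0.13, 0.29, 0.0], [-0.11, 0.3, 0.0]] [1.0, 1.0, 1.0, 1.0, 1.0]
[[-0.08, 0.31, 0.0], [-0.06, 0.31, 0.0], [-0.03, 0.32, 0.0]] [1.0, 1.0, 0.99]
end [ 533.9 -218.4  275. ] 0.0491
```

arm_command(
  gripper=[60,60,60,60,60],
  dp=[
    [0,0,-1],
    [0,0,-1],
    [0,0,-0.4],
    [0,0,0],
    [0,0,0],
  ],
  twist=[0,0,1,1,1],
)

```text
time: 12.9
tool_pos: [526.6, -74.7, 276.5]
tcp_rot: [3.141, -0.0, 1.355]
contact_force: [-0.5, 0.5, -0.5]
grip_width: 60.0
finger_force: 0.0
```

arm_command(
  gripper=[60,60,60,60,60],
  dp=[
    [-0.37,0.1,0],
    [-0.36,0.13,0],
    [-0.35,0.16,0],
    [-0.34,0.18,0],
    [-0.32,0.21,0],
  ],
  twist=[1,1,1,1,1],
)

```text
time: 13.52
tool_pos: [528.2, -123.0, 276.3]
tcp_rot: [-3.141, -0.0, 0.918]
contact_force: [-0.0, -0.5, 0.3]
grip_width: 59.6
finger_force: 0.0
```

arm_command(
  gripper=[60,60,60,60,60],
  dp=[
    [-0.3,0.24,0],
    [-0.28,0.26,0],
    [-0.26,0.28,0],
    [-0.23,0.31,0],
    [-0.21,0.32,0],
  ],
  twist=[1,1,1,1,1],
)

```text
time: 14.15
tool_pos: [528.7, -170.9, 276.3]
tcp_rot: [-3.141, 0.0, 0.482]
contact_force: [0.6, -0.8, -0.1]
grip_width: 59.9
finger_force: 0.0
```

arm_command(
  gripper=[60,60,60,60,60],
  dp=[
    [-0.18,0.34,0],
    [-0.15,0.36,0],
    [-0.12,0.37,0],
    [-0.09,0.37,0],
    [-0.05,0.38,0],
  ],
  twist=[1,1,1,1,1],
)

```text
time: 14.78
tool_pos: [528.5, -219.1, 276.3]
tcp_rot: [-3.141, 0.0, 0.046]
contact_force: [0.6, 0.2, -0.3]
grip_width: 60.3
finger_force: 0.0
```

arm_command(
  gripper=[60,60,60,60,60],
  dp=[
    [0,0,0],
    [0,0,0],
    [0,0,0],
    [0,0,0],
    [0,0,0],
  ],
  twist=[0,0,0,0,0],
)

```text
time: 15.4
tool_pos: [528.6, -218.6, 276.5]
tcp_rot: [-3.142, -0.0, 0.049]
contact_force: [0.9, -0.3, -0.7]
grip_width: 60.0
finger_force: 0.0
```

```bash
python3 - <<'E'
from h import *
o=get_obs();im=capture("wrist");C=cam("wrist",o);print(o['tool_pos'],o['tcp_rot'])
v=im[:,:,::-1].copy()
dx=np.array([.049,-.9988,0]);dy=np.array([.9988,.049,0]);P=np.array([526.9,-74.1,0])
bar=P+144.5*dx+[0,0,208]
for s in(-7,7):
    a,b=[proj(C,bar+s*dx+t*dy) for t in(-40,40)];print(a,b)
    cv2.line(v,tuple(map(int,a)),tuple(map(int,b)),(0,0,255),1)
cv2.imwrite("pics/w5.png",v)
E
```

```text
[ 528.59673183 -218.60777627  276.51377906] [-3.14154597e+00 -1.56359714e-04  4.90861026e-02]
[305.15886741 302.31791069] [304.13060927 184.21662917]
[325.76349961 302.31805952] [326.74415733 184.22086645]
```

View pics/w5.png

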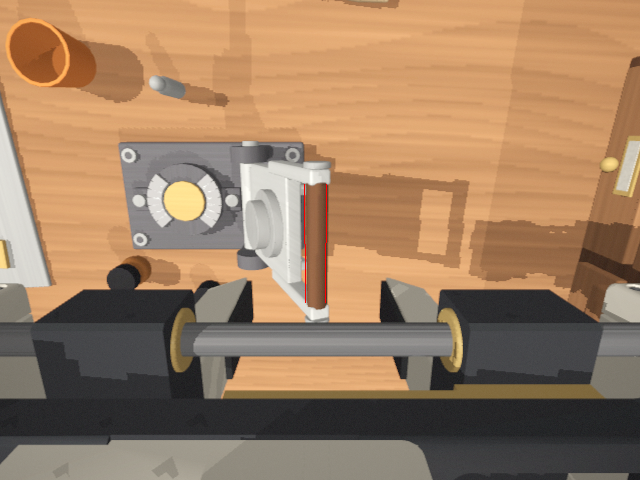

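Bar centred at column 316, as predicted (red lines). Descending onto it with a 5 mm shift along the bar.

arm_command(
  gripper=[45,45,45,45,45],
  dp=[
    [0.2,0,0.8],
    [0,0,0.9],
    [0,0,0.9],
    [0,0,0.6],
    [0,0,0.2],
  ],
  twist=[0,0,0,0,0],
)

```text
time: 16.08
tool_pos: [533.3, -218.4, 190.7]
tcp_rot: [-3.141, 0.001, 0.049]
contact_force: [-0.4, 0.3, -0.0]
grip_width: 45.1
finger_force: 0.0
```

arm_command(
  gripper=[30,20,8,8,8],
  dp=[
    [0,0,0],
    [0,0,0],
    [0,0,0],
    [0,0,0],
    [0,0,0],
  ],
  twist=[0,0,0,0,0],
)

```text
time: 16.7
tool_pos: [533.8, -218.7, 191.9]
tcp_rot: [3.141, -0.001, 0.049]
contact_force: [-0.6, -0.4, 3.2]
grip_width: 13.1
finger_force: 30.0
```

```bash
python3 -c "
import numpy as np
t=np.linspace(2.0,.785,26);y=155*(-np.cos(t));z=-155*np.sin(t)
a=np.round(np.c_[0*t[1:],np.diff(y)/25,np.diff(z)/25],2)
for i in range(0,25,5):print(a[i:i+5].tolist(), 'dy,dz sum',a[:i+5].sum(0)*25,(-(y[i+5]-y[0])).round(1))"
```

```text
[[0.0, -0.28, -0.12], [0.0, -0.28, -0.11], [0.0, -0.29, -0.09], [0.0, -0.29, -0.08], [0.0, -0.29, -0.06]] dy,dz sum [  0.   -35.75 -11.5 ] 35.8
[[0.0, -0.3, -0.05], [0.0, -0.3, -0.03], [0.0, -0.3, -0.02], [0.0, -0.3, -0.0], [0.0, -0.3, 0.01]] dy,dz sum [  0.   -73.25 -13.75] 73.3
[[0.0, -0.3, 0.02], [0.0, -0.3, 0.04], [0.0, -0.3, 0.05], [0.0, -0.29, 0.07], [0.0, -0.29, 0.08]] dy,dz sum [   0.   -110.25   -7.25] 110.3
[[0.0, -0.29, 0.1], [0.0, -0.28, 0.11], [0.0, -0.27, 0.12], [0.0, -0.27, 0.14], [0.0, -0.26, 0.15]] dy,dz sum [   0.   -144.5     8.25] 144.6
[[0.0, -0.25, 0.16], [0.0, -0.25, 0.17], [0.0, -0.24, 0.19], [0.0, -0.23, 0.2], [0.0, -0.22, 0.21]] dy,dz sum [   0.   -174.25   31.5 ] 174.1
```

arm_command(
  gripper=[8,8,8,8,8],
  dp=[
    [0,-0.28,-0.12],
    [0,-0.28,-0.11],
    [0,-0.29,-0.09],
    [0,-0.29,-0.08],
    [0,-0.29,-0.06],
  ],
  twist=[0,0,0,0,0],
)

```text
time: 17.32
tool_pos: [532.0, -182.1, 203.1]
tcp_rot: [-3.141, -0.001, 0.049]
contact_force: [1.8, -2.8, 1.5]
grip_width: 13.0
finger_force: 30.0
```

Forces are small and the leaf is following.

arm_command(
  gripper=[8,8,8,8,8],
  dp=[
    [0,-0.3,-0.05],
    [0,-0.3,-0.03],
    [0,-0.3,-0.02],
    [0,-0.3,0],
    [0,-0.3,0.01],
  ],
  twist=[0,0,0,0,0],
)

```text
time: 17.95
tool_pos: [530.2, -144.7, 205.3]
tcp_rot: [-3.141, -0.001, 0.049]
contact_force: [3.2, -0.3, 4.7]
grip_width: 12.9
finger_force: 30.0
```

arm_command(
  gripper=[8,8,8,8,8],
  dp=[
    [0,-0.3,0.02],
    [0,-0.3,0.04],
    [0,-0.3,0.05],
    [0,-0.29,0.07],
    [0,-0.29,0.08],
  ],
  twist=[0,0,0,0,0],
)

```text
time: 18.58
tool_pos: [528.2, -107.9, 198.5]
tcp_rot: [-3.141, -0.0, 0.049]
contact_force: [4.3, -0.3, 0.7]
grip_width: 13.2
finger_force: 30.0
```

arm_command(
  gripper=[8,8,8,8,8],
  dp=[
    [0,-0.29,0.1],
    [0,-0.28,0.11],
    [0,-0.27,0.12],
    [0,-0.27,0.14],
    [0,-0.26,0.15],
  ],
  twist=[0,0,0,0,0],
)

```text
time: 19.2
tool_pos: [526.4, -73.7, 182.9]
tcp_rot: [-3.141, 0.0, 0.049]
contact_force: [4.4, 1.3, 1.7]
grip_width: 12.9
finger_force: 30.0
```

arm_command(
  gripper=[8,8,8,8,8],
  dp=[
    [0,-0.25,0.16],
    [0,-0.25,0.17],
    [0,-0.24,0.19],
    [0,-0.23,0.2],
    [0,-0.22,0.21],
  ],
  twist=[0,0,0,0,0],
)

```text
time: 19.82
tool_pos: [524.9, -44.1, 159.5]
tcp_rot: [-3.141, 0.0, 0.049]
contact_force: [3.5, 0.9, -0.2]
grip_width: 13.0
finger_force: 30.0
```

arm_command(
  gripper=[8,8,8,8,8],
  dp=[
    [0,0,0],
    [0,0,0],
    [0,0,0],
    [0,0,0],
    [0,0,0],
  ],
  twist=[0,0,0,0,0],
)

```text
time: 20.45
tool_pos: [524.9, -44.5, 160.0]
tcp_rot: [-3.141, 0.0, 0.048]
contact_force: [2.4, 3.0, -0.4]
grip_width: 12.9
finger_force: 30.0
```

```bash
python3 - <<'E'
from h import *
o=get_obs();print(o['tool_pos'],o['contact_force'],o['grip_width'])
P=np.array([526.9,-74.1]);x=(o['tool_pos'][:2]-P)@[.049,-.9988]
print('angle',np.arccos((80-x)/155),x)
a=capture("scene")[130:290,140:300,::-1];b=capture("side")[270:430,200:360,::-1]
cv2.imwrite("pics/end.png",cv2.resize(np.hstack([a,b]),None,fx=2.5,fy=2.5,interpolation=2))
E
```

```text
[524.94264486 -44.45970164 159.97871931] [ 2.40606359  2.95740139 -0.36364386] 12.92186742540772
angle 0.7844936673561627 -29.70064040624318
```

View pics/end.png

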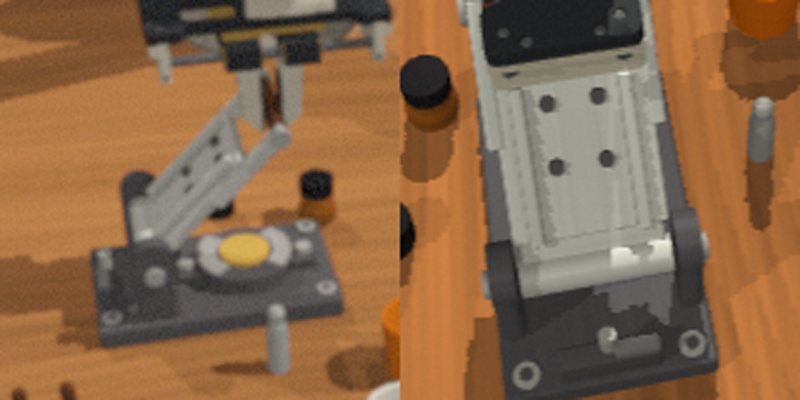

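The leaf is held at about 45° by its bar, and the blank is lying flat in the pocket. Handing in.

```bash
python3 -c "
from plant import *
print(close_job())"
```

```text
the job is handed in; nothing more can be done
None
```

I laid the 44 mm blank flat and home in the pocket and let go of it, then lowered the leaf to about 45° open (0.784 rad from the gripper position). It was still gripped there when I handed the job in; no verdict came back.

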